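# Set the tea things on their mats and close the sugar bowl

## Robot

A 7-joint arm with a two-finger parallel gripper is mounted at the origin on the work surface. World frame = base frame: x ahead of the robot, y to its left, z up, the work surface at z = 0. Lengths are in m, angles in rad, forces in N, time in s.
With the tool pointing down it reaches from about 0.4 to 0.875 m from the base axis. Payload 6.5 kg.
Tool frame: the origin (TCP) lies where the fingers leave the gripper's body, on its centre line; the fingertips stand robot.tip_extent ahead of it and the grasp point (between the pads) lies 54 mm ahead of it (robot.tip_extent is the distance from the TCP to the fingertips, in m); z points along the fingers, y is the line along which they close (so a half turn about z gives the same grasp; the last joint's range is limited). The gripper opens to 85 mm and grips with 20 to 120 N. Pads are 22 mm wide; open, the fingers measure 114 mm over their backs; the gripper's body (76 mm by 85 mm) begins 54 mm behind the grasp point. The pads swing forward as they close: fully open they stand 13 mm farther back than shut.
Start: joints at [1.268, 0.536, -0.004, 1.538, 0.003, 1.067, -0.071], TCP at [0.152, -0.632, 0.304] pointing down, gripper open.
Joint ranges: [-2.7, 2.7], [-0.37, 2.16], [-1.27, 1.26], [0.24, 2.4], [-1.31, 4.45], [0.19, 1.91], [-2.76, 2.76]. Speed limits (rad/s): [2.39, 2.39, 3.14, 3.14, 3.14, 3.14, 3.14].

## Interface

Orientations are given as a unit quaternion [x, y, z, w].
In Python, from bench import robot, kinematics, telemetry, viewer, workorder gives the robot as it stands. Calls block until the motion is done:
- robot.move_pose(position, orientation): joint-space move of the TCP to a pose.
- robot.movel(position, rotation=None, rate=0.15, f_stop=None): straight line of the TCP; rotation=None keeps the orientation; rate is the mean speed in m/s. With f_stop (N) it stops when the force on the tool has changed by that much, and returns True; else False.
- robot.move_joints(angles): joint-space move.
- robot.grip(opening, newtons=None): finger opening in m; newtons is the grip in N (None keeps the last); returns when the fingers have stopped.
- robot.hold(seconds).
- kinematics.solve_ik(position, orientation): joint angles nearest the present ones, or None.
- telemetry.state(): the state.
- viewer.capture(name): name is "side" or "top" or "wrist"; returns the picture (420x560x3 uint8, red, green, blue); there is no depth.
- viewer.calibration(name): a dict with "K" (3x3 intrinsics, pixels), "view" (4x4, takes a point from world to camera coordinates). Camera axes: x right, y up, looking along -z (the intrinsics and any distortion apply to the point x, -y, -z); pixel columns grow to the right and rows downward; lengths in m; the calibration is good to about 2 mm. A picture is of the moment at which its call begins: read the wrist's pose just before it. calibration takes no time and is no camera call; for the wrist camera it gives the pose at the moment of the call.
A pose or a line that the arm cannot do raises robot.MotionError and nothing moves.
- workorder.close_job(): hands the job in; it is judged then, once.
The state is a dict: "time": time; "qpos": joint angles; "qd": joint speeds; "joint_torque": joint torques, N m; "eef_pos": TCP position; "orientation": TCP orientation; "wrist_force": force on the tool from outside, world axes, zero at the start; "ft_torque": the same for the moment, N m; "gripper_width": finger opening in m; "grip_force": force on a finger pad.
Only numpy, scipy, OpenCV 4.12 (cv2) and the standard library are available. Lean on these libraries where they do the work, as an engineer would, in place of code of your own. Each camera call takes 0.05 s, during which the arm holds its last target. There are 200 camera calls.

## Task

Set the pantry counter for tea: stand the green tea caddy, the red biscuit tin and the open blue sugar bowl upright on the mat of their own colour, centred on the outline, with the long tin lying along its long mat. Only when all three stand on their mats and are let go, put the lid on the sugar bowl so that it is fully seated. Set everything down rather than dropping it, and leave the carafe, the pepper mill and the saucers where they are.

Things in the scene. Friction and masses are not known exactly. Their poses are not given: they have to be found in the camera images.
- caddy: Green round tea caddy, a closed cylinder 58 mm in diameter and 90 mm high, thin gold bands, about 0.18 kg, loose, upright at the start. Origin: centre of its underside; z up.
- tin: Red oblong biscuit tin, a closed box 84 mm long (its x), 46 mm wide (its y) and 62 mm high, gold frame on top, about 0.17 kg, loose. The long axis starts within 0.5 rad of world x. Origin: centre of its underside; z up.
- bowl: Open blue straight-sided round sugar bowl, 62 mm outer diameter, 60 mm high, wall 4.5 mm (mouth 53 mm wide), inner floor 6 mm up, empty, about 0.19 kg, loose. Origin: centre of its underside; z up.
- lid: Lid of the bowl, right way up on the counter: blue disc 64 mm wide, 8 to 13 mm above the origin; pale upright knob 20 mm in diameter, 13 to 46 mm up; below, a plug 45 mm wide, 8 mm deep, tapering to 37 mm, that enters the bowl's mouth with 4 mm play all round. Seated, the disc rests on the rim, origin 52 mm above the bowl's. About 0.07 kg, loose. Origin: centre of the plug's underside; z up.
- mat_green: Round cork mat, 88 mm in diameter, 4 mm thick, green felt face with a pale circle 60 mm wide; fixed to the counter. Origin: centre of its underside; z up.
- mat_blue: Round cork mat, 92 mm in diameter, 4 mm thick, blue felt face with a pale circle 64 mm wide; fixed to the counter. Origin: centre of its underside; z up.
- mat_red: Oblong cork mat, 114 mm long (its x), 76 mm wide (its y), 4 mm thick, red felt face with a pale oblong outline 87 by 49 mm; fixed to the counter, long axis within 0.5 rad of world x. Origin: centre of its underside; z up.
- carafe: Bystander: amber glass carafe with a cork stopper, 72 mm in diameter, 190 mm high, loose, to the left of the work. Origin: centre of its underside; z up.
- mill: Bystander: dark wooden pepper mill, 56 mm in diameter, 160 mm high, loose, beyond the work. Origin: centre of its underside; z up.
- saucers: Bystander: stack of stone-grey saucers, 120 mm in diameter, 36 mm high, one loose body, to the right of the work. Origin: centre of its underside; z up.
Not all that is in view belongs to the job. What is meant by the tin is not pink, and is the smaller of those in its own colour.

How it is judged:
On the way, in this order (a step that is already met when the one before it is completed fails the run):
1. the caddy, the tin and the bowl stand released on their own mats (lid not yet on) (z of caddy in the frame of mat_green between 0.001 and 0.008 m and angle between each of caddy, bowl, tin's own z axis and vertical below 0.12 rad and horizontal distance between caddy and mat_green below 0.015 m and z of bowl in the frame of mat_blue between 0.001 and 0.008 m and horizontal distance between bowl and mat_blue below 0.015 m and z of tin in the frame of mat_red between 0.001 and 0.008 m and x of tin in the frame of mat_red between -0.015 and 0.015 m and y of tin in the frame of mat_red between -0.015 and 0.015 m and angle between the x axis of tin and the x axis of mat_red, either way round below 0.22 rad and contact force between the fingers and caddy below 0.1 N and contact force between the fingers and tin below 0.1 N and contact force between the fingers and bowl below 0.1 N and not (z of lid in the frame of bowl between 0.048 and 0.0555 m and horizontal distance between lid and bowl below 0.008 m and angle between lid's own z axis and vertical below 0.12 rad)), for 0.2 s.
2. the lid is seated on the bowl (z of lid in the frame of bowl between 0.048 and 0.0555 m and horizontal distance between lid and bowl below 0.008 m and angle between lid's own z axis and vertical below 0.12 rad), for 0.2 s.
At the end, for the whole second after the job is handed in: Caddy on green, bowl on blue, tin on red mat: upright, within 15 mm of the mat's centre (tin: along each side, and within 0.22 rad of its long axis, either way); lid level on the bowl, origin 48 to 55.5 mm above the bowl's, within 8 mm of its axis; all released, at rest (all of step 2 and z of caddy in the frame of mat_green between 0.001 and 0.008 m and angle between each of caddy, bowl, tin's own z axis and vertical below 0.12 rad and horizontal distance between caddy and mat_green below 0.015 m and z of bowl in the frame of mat_blue between 0.001 and 0.008 m and horizontal distance between bowl and mat_blue below 0.015 m and z of tin in the frame of mat_red between 0.001 and 0.008 m and x of tin in the frame of mat_red between -0.015 and 0.015 m and y of tin in the frame of mat_red between -0.015 and 0.015 m and angle between the x axis of tin and the x axis of mat_red, either way round below 0.22 rad and contact force between the fingers and caddy below 0.1 N and contact force between the fingers and tin below 0.1 N and contact force between the fingers and bowl below 0.1 N and contact force between the fingers and lid below 0.1 N and linear speed of each of caddy, tin, bowl, lid below 0.02 m/s); the robot touches nothing.
It fails at once if the caddy, the tin, the bowl or the lid is dropped from a height (falls free at over 0.5 m/s) ((contact force between caddy and anything else below 0.02 N and contact force between the fingers and caddy below 0.02 N and height (world z) of caddy above 0.012 m and linear speed of caddy above 0.5 m/s) or (contact force between tin and anything else below 0.02 N and contact force between the fingers and tin below 0.02 N and height (world z) of tin above 0.012 m and linear speed of tin above 0.5 m/s) or (contact force between bowl and anything else below 0.02 N and contact force between the fingers and bowl below 0.02 N and height (world z) of bowl above 0.012 m and linear speed of bowl above 0.5 m/s) or (contact force between lid and anything else below 0.02 N and contact force between the fingers and lid below 0.02 N and height (world z) of lid above 0.012 m and linear speed of lid above 0.5 m/s)).
It fails at once if the carafe is moved more than 25 mm (distance of carafe from where it was at the start of the episode above 0.025 m).
It fails at once if the pepper mill is moved more than 25 mm (distance of mill from where it was at the start of the episode above 0.025 m).
It fails at once if the stack of saucers is moved more than 25 mm (distance of saucers from where it was at the start of the episode above 0.025 m).
It also fails if it takes over 138 s, if anything falls off the work surface, if the arm or the gripper's body presses on something with over 40 N, if the wrist force passes 120 N, or if a joint passes its speed limit or range.

## Working session

There is one attempt and no reset: what is moved stays moved. The work goes in short steps, each a Python script; the robot and the scene stay as the last script left them, time stands still between calls to the robot, and variables do not carry over. Pictures are saved under pics/ and viewed, at most 14 in all, crops included, and the job is handed in when it is done.

```bash
mkdir -p pics; ls; python3 - <<'E'
from bench import robot, kinematics, telemetry, viewer, workorder
import cv2, numpy as np
np.set_printoptions(precision=4,suppress=True)
for n in("top","side","wrist"):
    cv2.imwrite(f"pics/{n}0.png",viewer.capture(n)[:,:,::-1]); c=viewer.calibration(n); print(n,{k:np.array(v) for k,v in c.items()})
s=telemetry.state(); print(s, robot.tip_extent)
E
```

```text
pics
top {'K': array([[426.1124,   0.    , 278.7574],
       [  0.    , 426.1124, 206.6302],
       [  0.    ,   0.    ,   1.    ]]), 'view': array([[ 0.0084, -0.9999,  0.0103, -0.0205],
       [ 0.9932,  0.0095,  0.1158, -0.5496],
       [-0.1159,  0.0092,  0.9932, -1.0732],
       [ 0.    ,  0.    ,  0.    ,  1.    ]])}
side {'K': array([[545.5314,   0.    , 276.1149],
       [  0.    , 545.5314, 209.8258],
       [  0.    ,   0.    ,   1.    ]]), 'view': array([[ 0.9841, -0.1769,  0.0138, -0.558 ],
       [ 0.087 ,  0.5486,  0.8316, -0.0656],
       [-0.1547, -0.8172,  0.5553, -1.226 ],
       [ 0.    ,  0.    ,  0.    ,  1.    ]])}
wrist {'K': array([[361.7033,   0.    , 275.2168],
       [  0.    , 361.7033, 215.275 ],
       [  0.    ,   0.    ,   1.    ]]), 'view': array([[ 0.2344, -0.9721, -0.0017, -0.6481],
       [ 0.9305,  0.2249, -0.2891,  0.0367],
       [ 0.2814,  0.0662,  0.9573, -0.3802],
       [ 0.    ,  0.    ,  0.    ,  1.    ]])}
{'time': 0.15, 'qpos': array([ 1.2678,  0.537 , -0.0044,  1.5386,  0.0026,  1.0673, -0.0712]), 'qd': array([-0.0002, -0.0019,  0.0013, -0.0033,  0.0006, -0.0013,  0.0014]), 'joint_torque': array([  0.002 , -58.3784,   1.0498, -25.9352,   0.0124,   0.0065,
         0.    ]), 'eef_pos': array([ 0.1524, -0.6315,  0.3032]), 'orientation': array([ 0.993 ,  0.1182, -0.0001, -0.0007]), 'wrist_force': array([0.2763, 0.0369, 0.6119]), 'ft_torque': array([-0.0389,  0.037 , -0.0196]), 'grip_force': 0.0, 'gripper_width': 0.08514995320552211} 0.0726
```

View pics/top0.png

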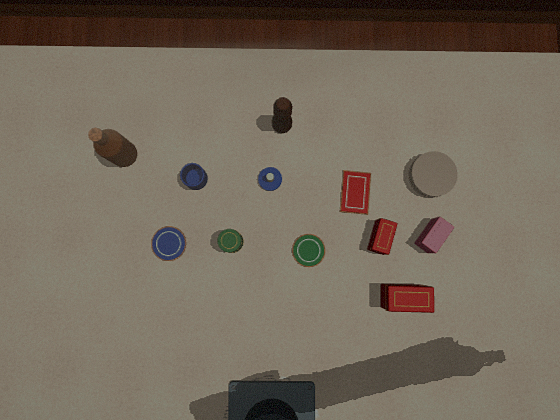

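View pics/side0.png

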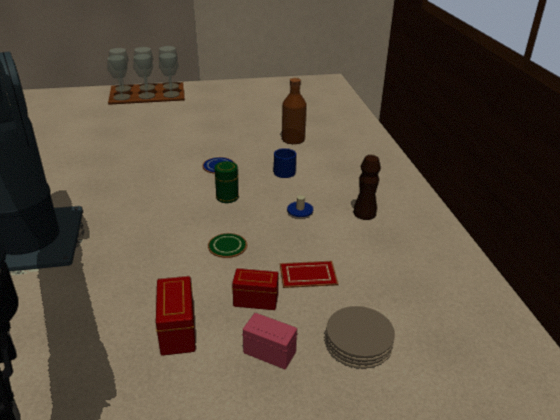

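Up in the top picture is +x, left is +y. Candidates for the tin in the top view:
- small red box at (383,236)
- big red box at (408,298)
- pink box at (435,235)

By the description (not pink, the smaller of the reds) it is the one at (383,236). The flat red at (356,192) is the mat. Of the two blue rounds, the flat one at (168,243) is the mat and the hollow one at (194,177) is the bowl; the lid with its knob is at (270,179).

Next I fit the known shapes to the colour blobs.

```bash
cat > fit.py <<'E'
import cv2, numpy as np
from scipy.optimize import minimize
def project(P,c):
    V=np.array(c["view"]);K=np.array(c["K"]);p=np.asarray(P)@V[:3,:3].T+V[:3,3]
    p=p*[1,-1,-1]; q=p@K.T; return q[:,:2]/q[:,2:]
def ground(uv,z,c):
    V=np.array(c["view"]);K=np.array(c["K"]);R=V[:3,:3];o=-R.T@V[:3,3]
    d=R.T@(np.linalg.inv(K)@[uv[0],uv[1],1]*[1,-1,-1]); return o+d*(z-o[2])/d[2]
a=np.linspace(0,2*np.pi,48,endpoint=False)
def circ(d): return np.c_[np.cos(a),np.sin(a)]*d/2
def box(l,w): return np.array([[1,1],[1,-1],[-1,-1],[-1,1]])*[l/2,w/2]
# name: (section, z0, z1, colour, top-view seed pixel)
M=dict(caddy=(circ(.058),0,.09,'g',(230,240)),tin=(box(.084,.046),0,.062,'r',(383,236)),bowl=(circ(.062),0,.06,'b',(194,177)),
 lid=(circ(.064),.008,.013,'b',(262,182)),mat_green=(circ(.088),0,.004,'g',(308,262)),mat_blue=(circ(.092),0,.004,'b',(168,256)),
 mat_red=(box(.114,.076),0,.004,'r',(348,192)),
 carafe=(circ(.072),0,.19,None,None))
def hull(name,x,y,t,c,dz=0):
    s,z0,z1=M[name][:3];R=np.array([[np.cos(t),-np.sin(t)],[np.sin(t),np.cos(t)]]);p=s@R.T+[x,y]
    P=np.r_[np.c_[p,np.full(len(p),z0+dz)],np.c_[p,np.full(len(p),z1+dz)]]
    return cv2.convexHull(project(P,c).astype(np.float32))[:,0]
def mask(img,col,seed):
    f=img.astype(float);i='rgb'.index(col);o=[f[:,:,j] for j in range(3) if j!=i]
    m=((f[:,:,i]-np.maximum(*o))>0.25*f[:,:,i]+3).astype(np.uint8)
    m=cv2.morphologyEx(m,cv2.MORPH_CLOSE,np.ones((3,3)))
    n,l,st,ce=cv2.connectedComponentsWithStats(m)
    d=np.hypot(*(np.argwhere(l>0)[:,::-1]-seed).T);yx=np.argwhere(l>0)[d.argmin()]
    ct=cv2.findContours((l==l[tuple(yx)]).astype(np.uint8),0,1)[0][0]
    return ct
def fit(name,img,c,seed=None,x0=None,dz=0):
    S=8;ct=mask(img,M[name][3],seed or M[name][4]);h0,w0=img.shape[:2]
    # mask upsampled
    m=np.zeros((h0,w0),np.uint8);cv2.fillPoly(m,[cv2.convexHull(ct)],1)
    x,y,w,h=cv2.boundingRect(ct);x-=12;y-=12;w+=24;h+=24;x=max(x,0);y=max(y,0)
    big=cv2.resize(m[y:y+h,x:x+w],None,fx=S,fy=S,interpolation=cv2.INTER_NEAREST)
    def cost(v):
        k=np.zeros_like(big);cv2.fillPoly(k,[((hull(name,v[0],v[1],v[2]*10,c,dz)-[x,y]+.5)*S).astype(np.int32)],1)
        return 1-(k&big).sum()/max((k|big).sum(),1)
    if x0 is None: x0=[*ground(ct[:,0].mean(0),M[name][2]/2,c)[:2],0]
    best=None
    for t in ((0,) if len(M[name][0])>4 else (-.35,0,.35)):
        v=np.array([x0[0],x0[1],(x0[2]+t)/10])
        r=minimize(cost,v,method='Nelder-Mead',options=dict(initial_simplex=v+np.array([[0,0,0],[.01,0,0],[0,.01,0],[0,0,.02]])))
        if best is None or r.fun<best.fun: best=r
    return best.x*[1,1,10],1-best.fun
E
python3 - <<'E'
from fit import *
from bench import viewer
import json
img=cv2.imread("pics/top0.png")[:,:,::-1];c=viewer.calibration("top")
side=cv2.imread("pics/side0.png");cs=viewer.calibration("side");big=cv2.resize(np.ascontiguousarray(img[:,:,::-1])[120:330,80:480],None,fx=2,fy=2)
est={}
for n in M:
    if M[n][3] is None: continue
    v,iou=fit(n,img,c);est[n]=v.tolist();print(n,v.round(4),round(iou,3),"r",np.hypot(*v[:2]).round(3))
    cv2.polylines(side,[hull(n,*v,cs).astype(int)],True,(255,255,255),1)
    cv2.polylines(big,[((hull(n,*v,c)-[80,120]+.5)*2).astype(int)],True,(255,255,255),1)
for n,uv,z in (("mill",(283,105),.16),("saucers",(434,174),.036),("carafe",(97,135),.19),("pink",(435,235),.05),("lidknob",(269.5,177),.046)): print(n,ground(uv,z,c).round(3))
json.dump(est,open("est.json","w"))
cv2.imwrite("pics/fit_top.png",big);cv2.imwrite("pics/fit_side.png",side)
E
```

```text
caddy [0.4596 0.1053 0.4142] 0.818 r 0.472
tin [ 0.4755 -0.2814 -0.2962] 0.958 r 0.553
bowl [0.6281 0.2082 0.2132] 0.755 r 0.662
lid [0.6276 0.0094 0.1462] 0.953 r 0.628
mat_green [ 0.439  -0.0974  0.214 ] 0.836 r 0.45
mat_blue [0.4542 0.2736 0.2257] 0.833 r 0.53
mat_red [ 0.5948 -0.2204 -0.0879] 0.968 r 0.634
mill [ 0.776 -0.022  0.16 ]
saucers [ 0.639 -0.421  0.036]
carafe [0.69  0.397 0.19 ]
pink [ 0.479 -0.413  0.05 ]
lidknob [0.625 0.009 0.046]
```

View pics/fit_top.png

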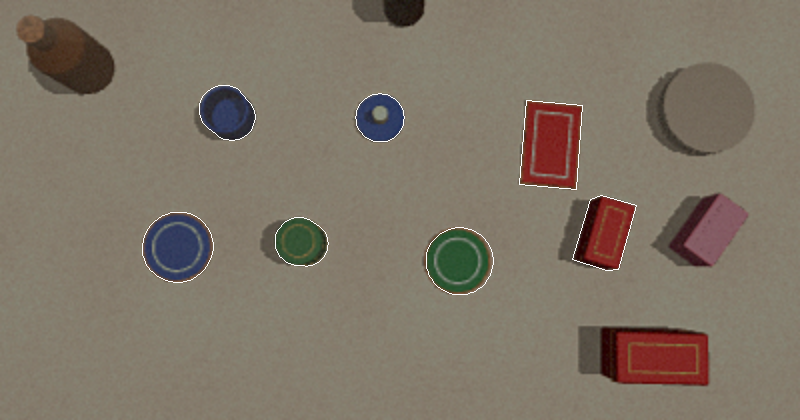

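View pics/fit_side.png

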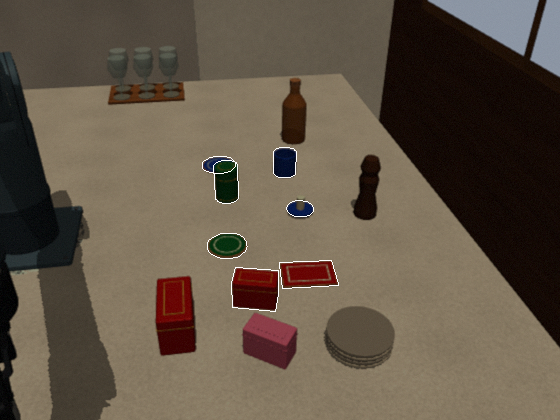

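Both overlays (top and side) hug their objects to about a pixel. The crop shows that the chosen tin, at crop (605,232), is the small red box. The pink box at crop (710,230) leaves about 40 mm of room, so I use a narrower opening for the tin.

```bash
cat > act.py <<'E'
from bench import robot, kinematics, telemetry, viewer, workorder
from scipy.spatial.transform import Rotation as R
import numpy as np, json, cv2
est=json.load(open("est.json"));HI=.27
def q(yaw): return (R.from_euler('z',yaw)*R.from_quat([1,0,0,0])).as_quat()
def st(tag):
    s=telemetry.state();print(tag,"t",round(s["time"],1),"pos",s["eef_pos"].round(4),"w",round(s["gripper_width"],4),"gf",round(float(s["grip_force"]),1),"F",np.round(s["wrist_force"],2))
def pick(x,y,yaw,g,opening,newtons=40):
    robot.grip(opening,newtons)
    robot.move_pose([x,y,HI],q(yaw))
    robot.movel([x,y,g+.114],rate=.2)
    st("above")
    if robot.movel([x,y,g+.054],rate=.06,f_stop=6): st("TOUCHED"); raise SystemExit
    robot.grip(0.0,newtons);st("gripped")
    robot.movel([x,y,g+.064],rate=.05);robot.movel([x,y,HI],rate=.15);st("lifted")
def place(x,y,yaw,g,dz,opening,back=HI):
    robot.movel([x,y,HI],q(yaw),rate=.2)
    robot.movel([x,y,g+.054+dz+.012],rate=.12)
    robot.hold(.3)
    print("contact",robot.movel([x,y,g+.054+dz-.004],rate=.02,f_stop=2.5));st("down")
    robot.grip(opening);robot.hold(.3);st("released")
    z=telemetry.state()["eef_pos"][2]
    robot.movel([x,y,z+.1],rate=.1);robot.movel([x,y,back],rate=.2)
E
python3 - <<'E'
from act import *
t,m=est["tin"],est["mat_red"]
for n,g in (("tin",.04),("mat_red",.04),("caddy",.055),("mat_green",.055),("bowl",.035),("mat_blue",.035),("lid",.038)):
    x,y,w=est[n];w=w if n in("tin","mat_red") else 0
    s=[kinematics.solve_ik([x,y,z],q(w)) for z in (g+.05,HI)];print(n,[None if k is None else np.round(k,2) for k in s])
pick(*t,.038,.066)
place(*m,.038,.004,.066)
E
```

```text
tin [array([ 0.46,  0.69, -0.01,  1.91,  0.01,  0.54, -1.42]), array([ 0.5 ,  0.41, -0.06,  1.83,  0.03,  0.9 , -1.44])]
mat_red [array([ 0.35,  0.79, -0.09,  1.68,  0.11,  0.67, -1.46]), array([ 0.39,  0.55, -0.15,  1.61,  0.09,  0.99, -1.45])]
caddy [array([-0.08,  0.6 , -0.29,  2.1 ,  0.35,  0.49, -2.21]), array([ 0.28,  0.37, -0.72,  2.  ,  0.31,  0.89, -2.17])]
mat_green [array([ 0.23,  0.56, -0.13,  2.16,  0.17,  0.43, -1.61]), array([ 0.43,  0.27, -0.36,  2.06,  0.12,  0.83, -1.57])]
bowl [array([-0.21,  0.85, -0.27,  1.6 ,  0.3 ,  0.74, -2.19]), array([ 0.  ,  0.67, -0.6 ,  1.51,  0.4 ,  1.09, -2.25])]
mat_blue [array([-0.29,  0.73, -0.44,  1.95,  0.54,  0.59, -2.66]), array([-0.77,  0.38,  0.18,  1.9 , -0.08,  0.88, -2.12])]
lid [array([ 0.03,  0.79, -0.17,  1.7 ,  0.19,  0.67, -1.81]), array([ 0.2 ,  0.57, -0.4 ,  1.61,  0.25,  1.01, -1.86])]
above t 3.0 pos [ 0.476  -0.282   0.1528] w 0.0661 gf 0.0 F [ 0.38 -0.06 -0.67]
gripped t 4.4 pos [ 0.4759 -0.2814  0.0925] w 0.0457 gf 41.9 F [-0.6   0.82  5.34]
lifted t 6.0 pos [ 0.475  -0.2811  0.269 ] w 0.0454 gf 41.5 F [-1.28  0.18 -2.19]
contact True
down t 9.2 pos [ 0.5947 -0.2203  0.0965] w 0.0457 gf 42.1 F [-1.13  0.24  4.14]
released t 9.9 pos [ 0.5939 -0.2201  0.0958] w 0.0663 gf 0.0 F [ 0.17 -0.75  0.73]
```

```bash
cat >> act.py <<'E'
def b(n): x,y=est[n][:2]; return x,y,float(np.arctan2(y,x))
E
python3 - <<'E'
from act import *
pick(*b("caddy"),.055,.085)
place(*b("mat_green"),.055,.004,.085)
pick(*b("bowl"),.037,.085)
place(*b("mat_blue"),.037,.004,.085)
robot.move_pose([.45,-.1,.4],q(0))
E
python3 - <<'E'
from act import *
robot.move_joints([1.268,.536,-.004,1.538,.003,1.067,-.071])
from fit import *
img=viewer.capture("top");c=viewer.calibration("top");s=np.ascontiguousarray(viewer.capture("side")[:,:,::-1]);cs=viewer.calibration("side")
o=np.ascontiguousarray(img[:,:,::-1]);o=cv2.resize(o[120:330,80:480],None,fx=2,fy=2)
for n,m in (("tin","mat_red"),("caddy","mat_green"),("bowl","mat_blue")):
    h=hull(n,*est[m],c,.004);cv2.polylines(o,[((h-[80,120]+.5)*2).astype(int)],True,(255,255,255),1)
    cv2.polylines(s,[hull(n,*est[m],cs,.004).astype(int)],True,(255,255,255),1)
v,i=fit("lid",img,c);print("lid",v,i)
cv2.imwrite("pics/p1_top.png",o);cv2.imwrite("pics/p1_side.png",cv2.resize(s[120:340,140:400],None,fx=2.2,fy=2.2))
E
```

```text
above t 13.9 pos [0.4604 0.105  0.1694] w 0.085 gf 0.0 F [ 1.13 -0.08  0.95]
gripped t 15.4 pos [0.4599 0.1055 0.1095] w 0.0574 gf 41.9 F [-1.46 -0.    5.4 ]
lifted t 16.9 pos [0.459  0.1051 0.2692] w 0.057 gf 42.9 F [ 0.24 -0.13 -2.11]
contact True
down t 20.3 pos [ 0.4389 -0.0974  0.1135] w 0.0571 gf 43.3 F [-1.39  1.22  7.15]
released t 21.0 pos [ 0.4383 -0.0973  0.1131] w 0.0849 gf 0.0 F [-0.63  0.59  0.19]
above t 24.9 pos [0.6289 0.2081 0.1523] w 0.0847 gf 0.0 F [ 0.02 -0.13 -0.22]
gripped t 26.4 pos [0.6285 0.2083 0.0917] w 0.0601 gf 44.0 F [ 0.73 -0.46  3.78]
lifted t 28.0 pos [0.6275 0.2079 0.2688] w 0.06 gf 43.6 F [ 0.39 -0.64 -1.33]
contact True
down t 31.5 pos [0.4541 0.2735 0.0956] w 0.0602 gf 44.1 F [-1.08 -0.12  4.86]
released t 32.2 pos [0.4536 0.2731 0.0952] w 0.0851 gf 0.0 F [ 0.52  0.73 -0.7 ]
lid [0.62753217 0.00946284 0.0011898 ] 0.9505064926235638
```

View pics/p1_top.png

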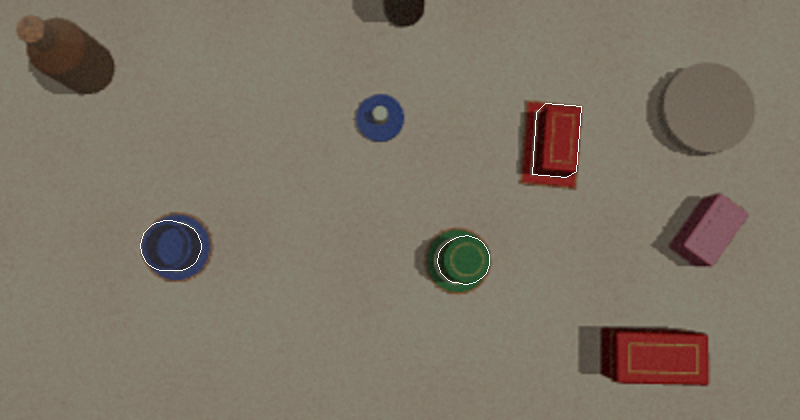

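View pics/p1_side.png

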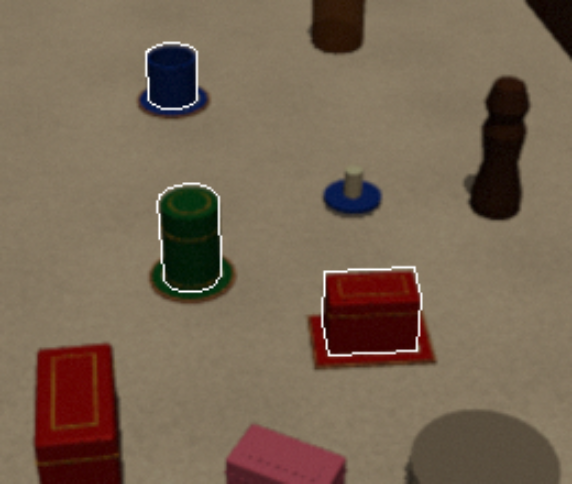

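All three stand inside their outlines in both views, about 2 mm or less off (bowl (172,245), caddy (463,260), tin (558,140) in the top crop). The lid has not moved. Next, the lid.

```bash
python3 - <<'E'
from act import *
pick(*b("lid"),.036,.05,30)
x,y,w=b("mat_blue")
place(x,y,w,.036,.056,.05)
robot.move_joints([1.268,.536,-.004,1.538,.003,1.067,-.071])
from fit import *
c=viewer.calibration("side");s=np.ascontiguousarray(viewer.capture("side")[:,:,::-1]);t=viewer.capture("top")[:,:,::-1]
s=cv2.resize(s[120:220,180:320],None,fx=4,fy=4,interpolation=cv2.INTER_CUBIC)
for n,dz in (("bowl",.004),("lid",.056)): cv2.polylines(s,[((hull(n,x,y,0,c,dz)-[180,120]+.5)*4).astype(int)],True,(255,255,255),1)
t=cv2.resize(np.ascontiguousarray(t)[180:280,80:400],None,fx=2.4,fy=2.4)
cv2.imwrite("pics/p2.png",np.vstack([cv2.copyMakeBorder(s[:350],0,0,0,768-560,0),t]))
E
```

```text
above t 41.6 pos [0.6284 0.0095 0.151 ] w 0.0505 gf 0.0 F [-0.22 -0.53  1.39]
gripped t 43.1 pos [0.6278 0.0094 0.0905] w 0.019 gf 29.3 F [ 0.3  -0.11  3.59]
lifted t 44.8 pos [0.627  0.0093 0.2689] w 0.0185 gf 29.3 F [-1.04 -0.21 -0.7 ]
contact True
down t 48.5 pos [0.4541 0.2735 0.1464] w 0.0189 gf 29.8 F [-0.89 -0.32  5.99]
released t 49.2 pos [0.4537 0.2731 0.146 ] w 0.05 gf 0.0 F [ 0.28  0.36 -0.76]
```

View pics/p2.png

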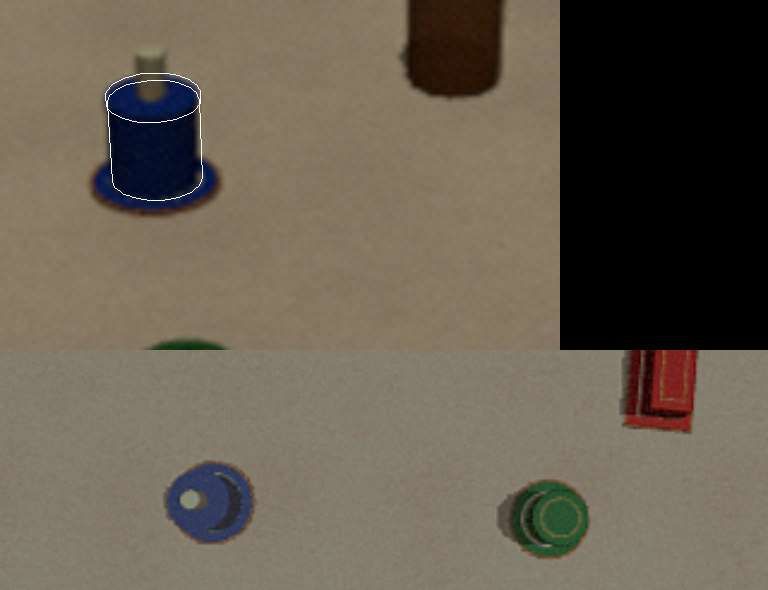

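```bash
python3 - <<'E'
from act import *
from fit import *
x,y,w=b("mat_blue");c=viewer.calibration("side");im=viewer.capture("side")
k=circ(.02)+[x,y]
print("knob top pred",project(np.c_[k,np.full(48,.102)],c).min(0),project(np.c_[k,np.full(48,.102)],c).max(0))
print("disc top pred v",hull("lid",x,y,0,c,.056).min(0),hull("lid",x,y,0,c,.056).max(0),"bowl",hull("bowl",x,y,0,c,.004).min(0),hull("bowl",x,y,0,c,.004).max(0))
print(im[128:172,217].tolist());print(im[128:150,209].tolist())
s=cv2.convertScaleAbs(im[125:180,195:245,::-1],alpha=2.2);cv2.imwrite("pics/p3.png",cv2.resize(s,None,fx=10,fy=10,interpolation=cv2.INTER_NEAREST))
E
```

```text
knob top pred [213.45573085 130.36175683] [220.94122531 133.61876768]
disc top pred v [205.92067 137.79758] [229.6385  150.16403] bowl [206.3964 139.5931] [230.00041 169.57118]
[[128, 115, 95], [130, 117, 94], [129, 115, 95], [132, 124, 96], [141, 134, 104], [138, 136, 102], [117, 111, 84], [90, 83, 62], [87, 77, 57], [85, 75, 56], [84, 74, 56], [84, 75, 58], [82, 73, 52], [83, 75, 56], [82, 75, 56], [83, 73, 52], [81, 73, 56], [47, 49, 69], [15, 28, 76], [5, 25, 75], [6, 26, 74], [5, 18, 53], [7, 18, 44], [5, 13, 40], [3, 13, 40], [8, 17, 44], [0, 10, 39], [0, 11, 39], [0, 10, 39], [7, 16, 44], [7, 15, 42], [3, 15, 41], [5, 12, 39], [8, 17, 43], [9, 15, 42], [3, 10, 39], [1, 11, 39], [3, 14, 43], [12, 19, 45], [0, 9, 39], [6, 16, 41], [15, 24, 45], [11, 25, 67], [11, 25, 73]]
[[131, 117, 96], [131, 117, 95], [132, 118, 97], [132, 118, 97], [133, 118, 96], [133, 119, 97], [133, 120, 98], [134, 120, 98], [136, 122, 101], [132, 119, 97], [134, 119, 96], [132, 116, 94], [89, 84, 87], [33, 39, 77], [5, 25, 73], [0, 25, 72], [12, 29, 76], [7, 26, 75], [0, 20, 72], [11, 26, 63], [5, 16, 44], [4, 14, 36]]
```

View pics/p3.png

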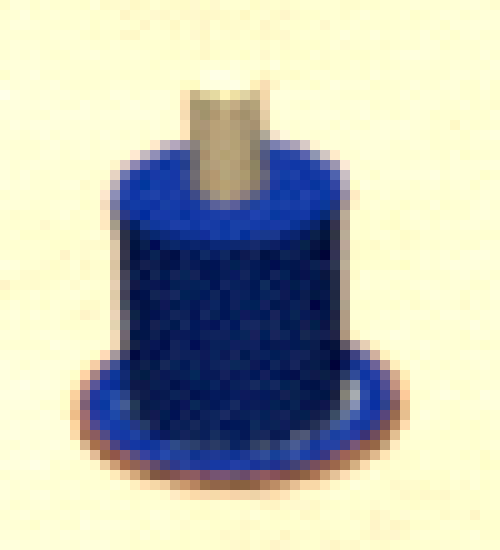

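The disc lies level and flush over the bowl (disc rows 139–149, knob top at row 131). That is within about a pixel of the seated prediction, and the touchdown height also agreed. The arm is clear, so I hand in.

```bash
python3 -c "
from bench import workorder,telemetry
print(telemetry.state()['time'],workorder.close_job())"
```

```text
the job is handed in; nothing more can be done
54.0917 None
```

The caddy, tin and bowl stand centred on their own mats, within about 2 mm by the camera overlays. The lid is seated level on the bowl, and the job was handed in at 54 s of the 138 s allowed; no verdict came back.

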